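# Level the bench shelf and hold the level down on it

## Robot

A 7-joint arm with a two-finger parallel gripper is mounted at the origin on the work surface. World frame = base frame: x ahead of the robot, y to its left, z up, the work surface at z = 0. Lengths are in m, angles in rad, forces in N, time in s.
With the tool pointing down it reaches from about 0.4 to 0.9 m from the base axis. Payload 5.6 kg.
Tool frame: the origin (TCP) lies midway between the tips of the shut fingers; the grasp point (between the pads) lies 19 mm behind it; y points along the fingers, z is the direction in which the jaws open and shut, and the axes are right-handed (so a half turn about y gives the same grasp; the last joint's range is limited). The gripper opens to 92 mm and grips with 3 to 60 N. Pads are 20 mm wide; open, the fingers measure 128 mm over their backs; the gripper's body (75 mm by 189 mm) begins 69 mm behind the grasp point.
Start: joints at [1.058, 0.468, -0.012, 1.603, 0.006, 1.071, -0.056], TCP at [0.294, -0.58, 0.215] pointing down, gripper open.
Joint ranges: [-2.53, 2.53], [-0.31, 2.02], [-1.57, 1.55], [0.28, 2.44], [-1.29, 4.43], [0.15, 1.84], [-2.92, 2.92]. Speed limits (rad/s): [2.57, 2.57, 3.14, 3.14, 3.14, 3.14, 3.14].

## Interface

Orientations are given as a 3x3 rotation matrix whose columns are the frame's x, y, z axes.
In Python, from station import env, effector, solver, viewer, workorder, search_frame, tip_of gives the robot as it stands. Calls block until the motion is done:
- env.reach(position, orientation): joint-space move of the TCP to a pose.
- env.movel(position, frame=None, rate=0.15): straight line of the TCP; frame=None keeps the orientation; rate is the mean speed in m/s.
- env.goto_joints(angles): joint-space move.
- effector.release() and effector.grasp(squeeze=None): open the fingers fully, or close them until they stop; squeeze is the grip in N (None keeps the last).
- env.pause(seconds).
- solver.inverse_kinematics(position, orientation): joint angles nearest the present ones, or None.
- env.sense(): the state.
- viewer.read_camera(name): name is "scene" or "side" or "wrist"; returns (picture, depth): 420x560x3 uint8, red, green, blue; 420x560 float32, m along the optical axis (not along the pixel's ray), 0 where there is no reading.
- viewer.camera_info(name): a dict with "intrinsics" (3x3 intrinsics, pixels), "eye" and "rotation" of the camera in the world; the wrist camera has in their place "T_tool_cam" (4x4, takes a point from camera to tool coordinates, whose origin is the TCP and whose axes are the tool frame's). Camera axes: x right, y up, looking along -z (the intrinsics and any distortion apply to the point x, -y, -z); pixel columns grow to the right and rows downward; lengths in m; the calibration is good to about 2 mm. A picture is of the moment at which its call begins: read the wrist's pose just before it. camera_info takes no time and is no camera call.
A pose or a line that the arm cannot do raises env.PlanningError and nothing moves.
- workorder.finish_job(): hands the job in, once; it reports no verdict.
Trained networks look in the newest picture that a camera, given by its name, has taken for a name from the list of things; names that differ only in an ending like _2 or _b are one class to them, and where a whole thing is asked for, a point or a joint stands for the part that bears it (a point fixed in the world has none). Each returns a list of dicts, best first, with "score" (0 to 1); they miss things now and then, are a little off and sometimes report something else, mostly with a low value. They report only what shows in the picture. A call takes as long as a camera call. They do not tell look-alikes from the thing itself.
- search_frame(camera, name): "at" ([x, y, z] in m, in world coordinates, good to about 4 mm: the middle of the surface that is visible of it).
- tip_of(camera, name): "at" ([x, y, z] in m, in world coordinates, good to about 4 mm: a listed point, or the origin of a listed thing).
The state is a dict: "t": time; "joint_positions": joint angles; "joint_velocities": joint speeds; "tau": joint torques, N m; "ee_pos": TCP position; "tcp_rot": TCP orientation; "wrist_force": force on the tool from outside, world axes, zero at the start; "moment": the same for the moment, N m; "gripper_width": finger opening in m.
Only numpy, scipy, OpenCV 4.12 (cv2) and the standard library are available. Lean on these libraries where they do the work, as an engineer would, in place of code of your own. Each camera call takes 0.05 s, during which the arm holds its last target.

## Task

Pick up the spirit level and stand it gently on the small bench shelf, along the middle of the board's length, so that it shows how the shelf dips towards its screw foot. With the level standing there, turn the T handle of the screw foot until the bubble sits centred between its two lines, then press the level down onto the board at its middle with a steady push of about 10 N (a kilo) and finish like that, still pressing it, while I tighten the lock nut. Leave the salvaged blocks and the brush alone.

Things in the scene. Friction and masses are not known exactly. Their poses are not given: they have to be found in the camera images.
- level: Spirit level: a straight aluminium bar 220 long (its x axis), 24 wide (y), 50 high (z), black end caps, 0.45 kg, standing on its 24 mm wide base on the bench, right of the shelf. Origin at the centre of its underside; axes x along, z up. Grip it across its 24 mm width.
- vial (a point): Middle of the level's top face, 50 above its base. Just under it lies the yellow-green vial, 62 long, with a pale bubble 14 long and two black lines 20 apart, seen from above. The top face bears pressing all along, vial included; beyond 36 mm either side it is plain metal. Pressed far from the middle the level rocks a little and the reading shifts.
- bubble (a joint): Place of the bubble along the level in m: 0 is centred between the lines, positive towards the level's own +x end, stops at +-0.021. The bubble runs to the HIGHER end, 1.85 mm for each 0.001 rad of tilt, and settles in about 1 s.
- shelf: Bench shelf: wooden board 260 long (y axis), 170 deep (x), 18 thick in a blue angle-iron frame, its top about 100 above the bench. Stands on two fixed rubber feet near its right end (-y) and a screw foot beyond its left end (+y); pivots about the fixed feet's line (along x). Origin on the bench on that line, 120 from mid-board. z is upright when level. Starts with the screw-foot end 4 to 11 mrad low.
- shelf_top (a point): Centre of the top surface of the board; axes as the shelf: y along the board towards the screw foot, z up.
- t_handle (a point): Centre of the top of the screw foot's T handle, 140 above the bench, on the screw's axis, 70 clear of the board's end. The handle is a black bar 64 long (x axis, turns with it), 16 wide (y), 28 high on an upright 16 mm spindle; only spindle for 30 mm below it, then a lock nut. Grip it across its 16 mm from above. It turns about the vertical and stays at one height.
- screw_foot (a joint): Turn of the T handle in rad, growing clockwise seen from above; range 0 to 7.2, starts at 0.1 to 2.1. Clockwise raises the screw-foot end: 1 rad raises it 0.95 mm, tilts the shelf 2.98 mrad and so moves the bubble of a level standing along it 5.5 mm. The thread drags with about 0.1 N m and stays where it is left.
- rosette_block: Bystander: salvaged wooden rosette block 150 x 100 x 30, lying on the bench beyond the shelf; origin at the centre of its underside.
- corner_block: Bystander: white painted corner block 100 x 100 x 26 with a round rosette, lying on the bench beyond the shelf; origin at the centre of its underside.
- brush: Bystander: bench brush lying on the bench beyond the level; origin at its underside.
Things that resemble listed ones, but are neither listed nor needed, are in the scene too. What is shaped like the level but orange, purple or red is not meant.

How it is judged:
On the way, in this order (a step that is already met when the one before it is completed fails the run):
1. the level stands on the shelf, along the middle of the board (z of level in the frame of shelf_top between -0.004 and 0.004 m and x of level in the frame of shelf_top between -0.05 and 0.05 m and y of level in the frame of shelf_top between -0.035 and 0.035 m and angle between the x axis of level and the y axis of shelf_top, either way round below 0.17 rad and angle between level's own z axis and vertical below 0.06 rad and contact force between level and shelf above 1.5 N), for 0.3 s.
2. the screw foot has been turned until the shelf is level and the bubble centred, the level still standing there (all of step 1 and value of joint bubble between -0.004 and 0.004 m and angle between shelf's own z axis and vertical below 0.003 rad), for 0.3 s.
At the end, for the whole second after the job is handed in: The level stands upright along the board (within 35 mm along, 50 mm across, 0.17 rad), bubble within 4 mm of centre, shelf within 3 mrad of level, and the robot presses the level so that it bears on the board with 8 to 35 N (its own weight is 4 to 5 N) through the last second (z of level in the frame of shelf_top between -0.004 and 0.004 m and x of level in the frame of shelf_top between -0.05 and 0.05 m and y of level in the frame of shelf_top between -0.035 and 0.035 m and angle between the x axis of level and the y axis of shelf_top, either way round below 0.17 rad and angle between level's own z axis and vertical below 0.06 rad and value of joint bubble between -0.004 and 0.004 m and angle between shelf's own z axis and vertical below 0.003 rad and contact force between level and shelf between 8 and 35 N and contact force between any of the fingers, the arm and level above 2 N and velocity of joint screw_foot between -0.05 and 0.05 rad/s); the arm keeps its last pose, push and grip.
It fails at once if the level is let go in the air above the shelf (z of level in the frame of shelf_top above 0.008 m and x of level in the frame of shelf_top between -0.1 and 0.1 m and y of level in the frame of shelf_top between -0.15 and 0.15 m and contact force between the fingers and level below 0.1 N).
It fails at once if the level is tipped over (angle between level's own z axis and vertical above 0.6 rad).
It fails at once if the rosette block is disturbed (distance of rosette_block from where it was at the start of the episode above 0.02 m).
It fails at once if the corner block is disturbed (distance of corner_block from where it was at the start of the episode above 0.02 m).
It fails at once if the brush is disturbed (distance of brush from where it was at the start of the episode above 0.02 m).
It also fails if it takes over 72 s, if anything falls off the work surface, if the arm or the gripper's body presses on something with over 40 N, if the wrist force passes 120 N, or if a joint passes its speed limit or range.

## Working session

There is one attempt and no reset: what is moved stays moved. The work goes in short steps, each a Python script; the robot and the scene stay as the last script left them, time stands still between calls to the robot, and variables do not carry over. Pictures are saved under pics/ and viewed, and the job is handed in when it is done.

```bash
ls -la; mkdir -p pics
cat > h.py <<'E'
import numpy as np, cv2
from station import env, effector, solver, viewer, workorder, search_frame, tip_of
def save(p,n): cv2.imwrite('pics/'+n, cv2.cvtColor(p,cv2.COLOR_RGB2BGR))
def campose(name):
    i=viewer.camera_info(name)
    if 'eye' in i: return np.array(i['intrinsics']),np.array(i['rotation']),np.array(i['eye'])
    s=env.sense();T=np.array(i['T_tool_cam']);R=np.array(s['tcp_rot'])
    return np.array(i['intrinsics']),R@T[:3,:3],np.array(s['ee_pos'])+R@T[:3,3]
def unproj(cp,u,v,d):
    K,R,e=cp
    return e+R@np.array([(u-K[0,2])/K[0,0]*d,-(v-K[1,2])/K[1,1]*d,-d])
def cloud(cp,D):
    K,R,e=cp;v,u=np.mgrid[:D.shape[0],:D.shape[1]]
    P=np.stack([(u-K[0,2])/K[0,0]*D,-(v-K[1,2])/K[1,1]*D,-D],-1)@R.T+e
    P[D==0]=np.nan
    return P
E
python3 - <<'E'
from h import *
for n in ['scene','side','wrist']:
    p,d=viewer.read_camera(n); save(p,n+'0.png')
    print(n,{k:np.round(v,3).tolist() if not isinstance(v,str) else v for k,v in viewer.camera_info(n).items()})
    for k in ['level','t_handle','shelf_top','rosette_block','corner_block','brush','vial']:
        print(k,[(np.round(x['at'],3).tolist(),round(x['score'],2)) for x in tip_of(n,k)][:4])
s=env.sense();print(s['t'],s['ee_pos'],s['tcp_rot'],s['gripper_width'])
E
```

```text
total 12
drwxr-xr-x  3 agent agent 4096 Dec  7 00:00 .
drwxr-xr-x 23 root  root  4096 Dec  7 00:00 ..
drwxr-xr-x  2 agent agent 4096 Dec  7 00:00 pics
scene {'intrinsics': [[400.39, 0.0, 274.551], [0.0, 400.39, 205.112], [0.0, 0.0, 1.0]], 'eye': [1.364, -0.547, 0.738], 'rotation': [[0.413, -0.482, 0.772], [0.911, 0.226, -0.346], [-0.007, 0.846, 0.533]]}
level [([0.561, -0.489, 0.006], 0.92), ([0.168, -0.293, -0.001], 0.92), ([0.33, -0.585, 0.001], 0.84), ([0.486, -0.303, -0.002], 0.67)]
t_handle [([0.583, 0.284, 0.139], 0.67), ([0.488, -0.301, 0.0], 0.39)]
shelf_top [([0.537, 0.087, 0.099], 0.85), ([0.709, -0.337, 0.001], 0.7)]
rosette_block [([0.778, -0.063, -0.002], 0.8)]
corner_block [([0.772, 0.165, 0.002], 0.8)]
brush [([0.711, -0.336, 0.003], 0.9)]
vial [([0.563, -0.492, 0.052], 0.93), ([0.485, -0.303, 0.049], 0.89), ([0.332, -0.591, 0.05], 0.79), ([0.174, -0.293, 0.052], 0.77)]
side {'intrinsics': [[391.559, 0.0, 273.667], [0.0, 391.559, 208.552], [0.0, 0.0, 1.0]], 'eye': [0.15, 0.709, 0.711], 'rotation': [[-0.933, 0.195, -0.301], [-0.359, -0.515, 0.778], [-0.003, 0.834, 0.551
[... 387 characters left out ...]
[0.563, -0.493, 0.051], 0.81), ([0.165, -0.298, 0.047], 0.77), ([0.483, -0.298, 0.047], 0.58)]
wrist {'intrinsics': [[306.114, 0.0, 277.527], [0.0, 306.114, 202.946], [0.0, 0.0, 1.0]], 'T_tool_cam': [[0.0, -0.965, -0.264, -0.075], [-0.0, 0.264, -0.965, -0.17], [1.0, 0.001, -0.0, 0.001], [0.0, 0.0, 0.0, 1.0]]}
level [([0.332, -0.596, -0.001], 0.93), ([0.168, -0.297, 0.0], 0.6)]
t_handle []
shelf_top []
rosette_block []
corner_block []
brush []
vial [([0.333, -0.591, 0.049], 0.82)]
1.2 [ 0.29422522 -0.5795976   0.21462304] [[-8.91688398e-01  1.24645774e-06  4.52649754e-01]
 [-4.52649754e-01 -4.70911896e-05 -8.91688397e-01]
 [ 2.02043635e-05 -9.99999999e-01  4.25548762e-05]] 0.09208187099631318
```

View pics/scene0.png

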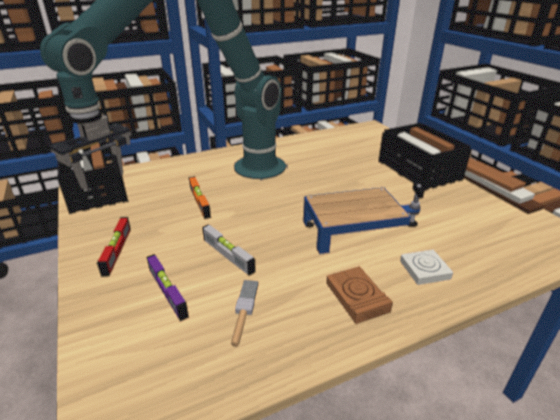

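View pics/side0.png

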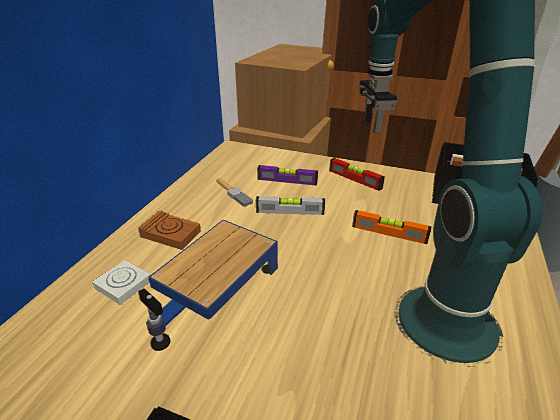

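View pics/wrist0.png

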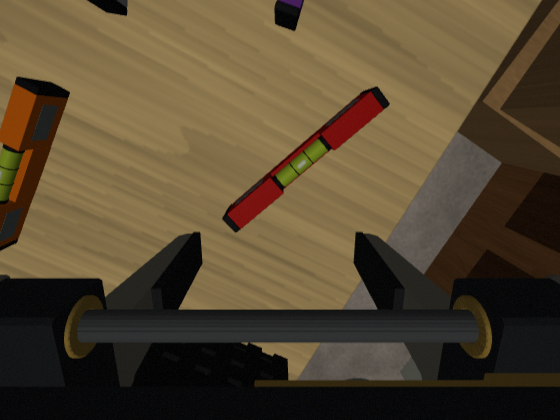

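The four look-alikes in the scene picture are red (114,245), purple (167,286), orange (199,197) and grey aluminium (228,249). Grey is the level that's meant, at about (0.487,-0.302). Next I measure orientations and take a close crop.

Run:
```python
from h import *
for n in ['scene','side']:
    p,d=viewer.read_camera(n); cp=campose(n); P=cloud(cp,d)
    def rect(m,l):
        q=P[m][:,:2].astype(np.float32); r=cv2.minAreaRect(q); print(n,l,m.sum(),np.round(np.array(r[0]),4),np.round(r[1],3),round(r[2],1),'z',np.round(np.median(P[m][:,2]),4))
        b=cv2.boxPoints(r); print(np.round(b,3).tolist())
    z=P[...,2]
    near=lambda c,r:(np.hypot(P[...,0]-c[0],P[...,1]-c[1])<r)
    rect(near((.487,-.302),.13)&(z>.043)&(z<.06),'level top')
    rect(near((.539,.088),.17)&(z>.09)&(z<.11),'shelf top')
    rect(near((.583,.285),.05)&(z>.125)&(z<.15),'handle')
    m=near((.539,.088),.15)&(z>.09)&(z<.11); Q=P[m]; A=np.c_[Q[:,:2],np.ones(len(Q))]; print('plane',np.linalg.lstsq(A,Q[:,2],rcond=None)[0])
    c=(p[190:290,180:280] if n=='scene' else p[170:240,230:340]); save(cv2.resize(c,None,fx=5,fy=5,interpolation=cv2.INTER_CUBIC),n+'_lev.png')
    c=(p[160:240,370:450] if n=='scene' else p[270:370,110:210]); save(cv2.resize(c,None,fx=5,fy=5,interpolation=cv2.INTER_CUBIC),n+'_han.png')
```

```text
scene level top 433 [ 0.4872 -0.3033] [0.22  0.027] 17.5 z 0.0496
[[0.3779999911785126, -0.3240000009536743], [0.38600000739097595, -0.3490000069141388], [0.5960000157356262, -0.28299999237060547], [0.5879999995231628, -0.25699999928474426]]
scene shelf top 3068 [0.5397 0.0854] [0.273 0.184] 77.7 z 0.0983
[[0.42100000381469727, -0.02800000086426735], [0.6010000109672546, -0.06700000166893005], [0.6589999794960022, 0.19900000095367432], [0.4790000021457672, 0.23800000548362732]]
scene handle 100 [0.5847 0.2785] [0.017 0.059] 68.0 z 0.1369
[[0.5540000200271606, 0.28200000524520874], [0.609000027179718, 0.2590000033378601], [0.6159999966621399, 0.2750000059604645], [0.5600000023841858, 0.2980000078678131]]
plane [-0.01027199 -0.00768352  0.10440487]
side level top 319 [ 0.4842 -0.2978] [0.218 0.034] 18.6 z 0.0484
[[0.375, -0.31700000166893005], [0.38600000739097595, -0.3490000069141388], [0.5929999947547913, -0.27900001406669617], [0.5820000171661377, -0.24699999392032623]]
side shelf top 5869 [0.5377 0.0904] [0.272 0.181] 78.0 z 0.0983
[[0.42100000381469727, -0.024000000208616257], [0.5979999899864197, -0.061000000685453415], [0.6539999842643738, 0.20499999821186066], [0.47699999809265137, 0.24199999868869781]]
side handle 268 [0.5791 0.2863] [0.016 0.065] 68.2 z 0.1389
[[0.5460000038146973, 0.29100000858306885], [0.6069999933242798, 0.2669999897480011], [0.6119999885559082, 0.2809999883174896], [0.5519999861717224, 0.3059999942779541]]
plane [ 0.00198782 -0.01017967  0.09822181]
```

View pics/scene_lev.png

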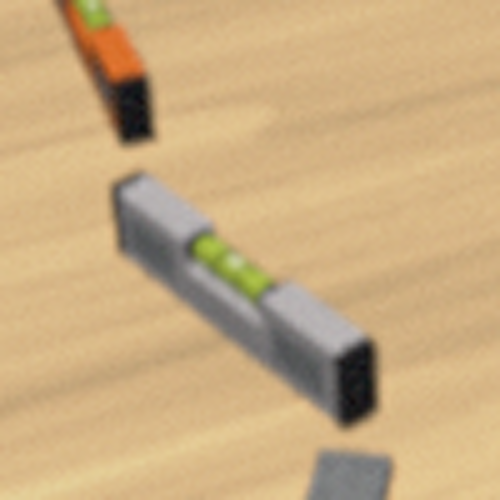

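View pics/side_han.png

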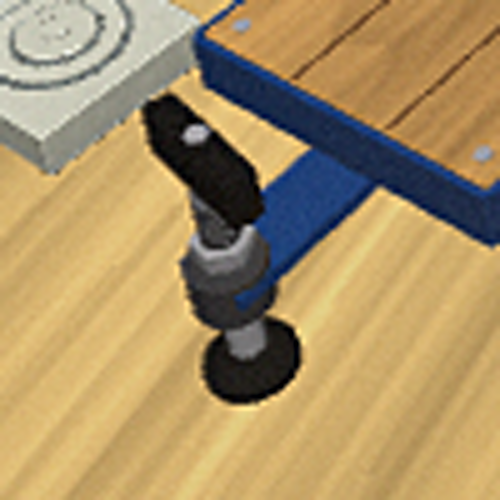

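The crop confirms it: a grey bar with black caps, top at z≈0.050, 220 long, axis at about 18°. I'll move above it and refine with the wrist camera.

```bash
cat >> h.py <<'E'
def Rz(deg):
    a=np.radians(deg);c,s=np.cos(a),np.sin(a)
    return np.array([[s,0,c],[-c,0,s],[0,-1,0]],float)
def st(): 
    s=env.sense(); print('t',round(s['t'],2),'p',np.round(s['ee_pos'],4),'F',np.round(s['wrist_force'],2),'w',round(s['gripper_width'],4),'q',np.round(s['joint_positions'],2)); return s
def toprect(n,c,r,z0,z1):
    cp=campose(n);p,d=viewer.read_camera(n);P=cloud(cp,d)
    m=(np.hypot(P[...,0]-c[0],P[...,1]-c[1])<r)&(P[...,2]>z0)&(P[...,2]<z1)
    if m.sum()>10:
        q=cv2.minAreaRect(P[m][:,:2].astype(np.float32)); b=cv2.boxPoints(q); e=[b[1]-b[0],b[2]-b[1]]; e=max(e,key=np.linalg.norm)
        print(n,m.sum(),np.round(q[0],4),np.round(q[1],4),'ang',round(np.degrees(np.arctan2(e[1],e[0])),1),'z',np.round(np.percentile(P[m][:,2],[10,50,90]),4))
    return p,d,P,cp
E
python3 - <<'E'
from h import *
for a in (108,-72):
    for (pos,b) in (((.487,-.302,.16),a),((.539,.088,.16),a+60),((.539,.088,.16),a-120)):
        q=solver.inverse_kinematics(pos,Rz(b)); print(a,b,None if q is None else np.round(q,2))
env.reach([.487,-.302,.17],Rz(108)) if 0 else None
for a in range(-180,180,30):
    q=solver.inverse_kinematics((.582,.285,.2),Rz(a)); print(a,None if q is None else np.round(q,2))
E
```

```text
108 108 [ 1.03  0.51 -0.7   1.81  0.39  0.96  2.05]
108 168 [ 0.69  0.81 -1.32  1.86  0.85  1.2   2.  ]
108 -12 [ 0.26  0.44 -0.6   1.88  0.31  0.92 -0.7 ]
-72 -72 [ 0.56  0.41 -0.09  1.84  0.04  0.9  -0.8 ]
-72 -12 [ 0.26  0.44 -0.6   1.88  0.31  0.92 -0.7 ]
-72 -192 [ 0.69  0.81 -1.32  1.86  0.85  1.2   2.  ]
-180 [ 0.27  0.92 -1.33  1.57  0.9   1.38  1.99]
-150 [-1.31  0.87  1.34  1.68 -0.88  1.33 -2.42]
-120 [-0.12  0.55 -0.55  1.59  0.31  1.09 -2.84]
-90 [-0.05  0.57 -0.65  1.59  0.38  1.11 -2.37]
-60 [ 0.06  0.64 -0.84  1.58  0.51  1.15 -1.94]
-30 [ 0.12  0.68 -0.95  1.58  0.59  1.19 -1.47]
0 [ 0.14  0.7  -0.98  1.58  0.61  1.2  -0.97]
30 [ 0.13  0.69 -0.96  1.58  0.6   1.19 -0.43]
60 [ 0.15  0.71 -1.01  1.58  0.63  1.21  0.07]
90 [ 0.17  0.74 -1.06  1.57  0.67  1.23  0.56]
120 [ 0.19  0.77 -1.11  1.57  0.72  1.25  1.06]
150 [ 0.27  0.92 -1.33  1.57  0.9   1.38  1.47]
```

Run:
```python
from h import *
env.reach([.487-.0,-.302,.19],Rz(-72)); st()
p,d,P,cp=toprect('wrist',(.487,-.302),.13,.04,.065); save(p,'w1.png')
print([(np.round(x['at'],4).tolist(),x['score']) for x in tip_of('wrist','level')])
```

```text
t 2.58 p [ 0.4864 -0.3036  0.1902] F [-0.63 -0.05 -0.36] w 0.0921 q [ 0.57  0.37 -0.09  1.81  0.04  0.96 -0.79]
wrist 4375 [ 0.4857 -0.3007] [0.2199 0.024 ] ang 18.0 z [0.0468 0.0495 0.0506]
[([0.5647, -0.4921, 0.0004], 0.98), ([0.4832, -0.3001, 0.0013], 0.77), ([0.1661, -0.2956, 0.0022], 0.75)]
```

View pics/w1.png

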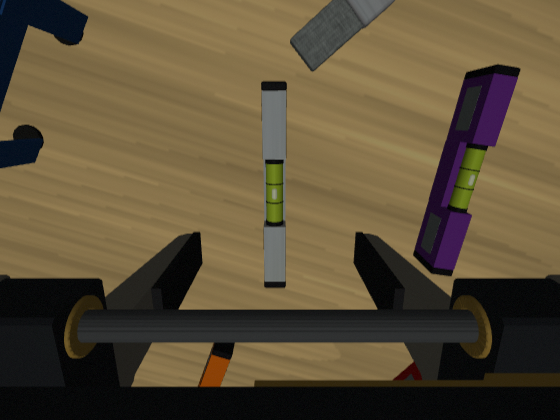

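The wrist picture shows the grey bar centred at (275,185), right between the fingers, and its size matches. Grasp and lift.

Run:
```python
from h import *
c=np.array([.4857,-.3007])
env.movel([*c,.10],Rz(-72),rate=.2)
env.movel([*c,.014],rate=.12); st()
effector.grasp(25); st()
env.movel([*c,.06],rate=.1); st()
env.movel([*c,.22],rate=.2); st()
p,d=viewer.read_camera('side'); save(p,'s1.png')
p,d=viewer.read_camera('wrist'); save(p,'w2.png')
```

```text
t 4.15 p [ 0.4863 -0.3011  0.0147] F [ 0.09 -0.33  0.26] w 0.0917 q [ 0.55  0.62 -0.07  1.91  0.07  0.61 -0.82]
t 5.18 p [ 0.4856 -0.3006  0.0139] F [ 0.14  0.62 -0.18] w 0.0241 q [ 0.55  0.62 -0.07  1.91  0.07  0.61 -0.82]
t 5.79 p [ 0.4853 -0.3005  0.0598] F [-0.92 -0.03 -4.57] w 0.0236 q [ 0.56  0.54 -0.08  1.9   0.06  0.7  -0.81]
t 6.74 p [ 0.4847 -0.3002  0.2184] F [-0.18 -0.19 -5.17] w 0.0241 q [ 0.57  0.34 -0.09  1.79  0.03  1.02 -0.79]
```

View pics/s1.png

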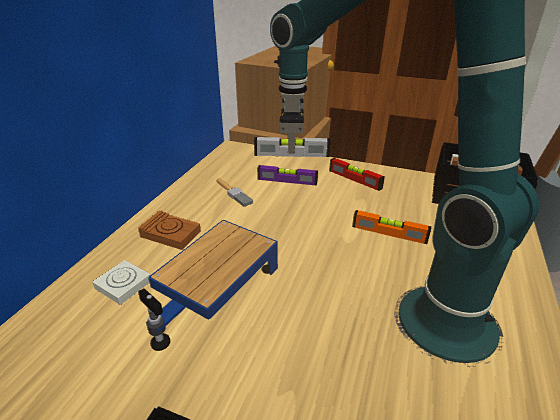

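View pics/w2.png

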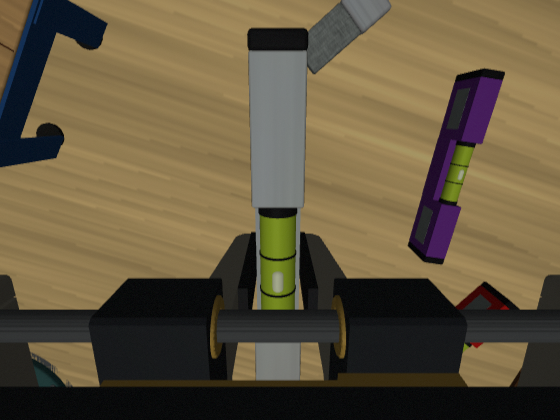

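Level is held (width 24 mm, 4.9 N). Moving over the shelf and lowering until contact.

Run:
```python
from h import *
c=np.array([.539,.088]); R=Rz(-12.2)
env.reach([*c,.20],R); 
env.movel([*c,.128],R,rate=.15); s=st(); f0=s['wrist_force'][2]
z=.122
while z>.105:
    env.movel([*c,z],R,rate=.05); s=env.sense(); print(round(s['t'],2),z,round(s['ee_pos'][2],4),np.round(s['wrist_force'],1))
    if s['wrist_force'][2]>f0+2.5: break
    z-=.0015 if z<.1165 else .003
p,d=viewer.read_camera('side'); save(p,'s2.png')
```

```text
t 8.93 p [0.5397 0.0878 0.1285] F [ 0.6   0.02 -3.61] w 0.0239 q [ 0.13  0.45 -0.44  1.91  0.25  0.84 -0.65]
9.2 0.122 0.1224 [-0.3 -0.2 -4.1]
9.45 0.119 0.119 [ 0.1  0.2 -4.8]
9.7 0.11599999999999999 0.1158 [-0.9 -0.7 -4.3]
9.95 0.11449999999999999 0.1144 [ 0.5  0.3 -3.6]
10.2 0.11299999999999999 0.1133 [ 0.4  1.8 -3. ]
10.45 0.11149999999999999 0.1127 [-2.   0.3  4.9]
```

View pics/s2.png

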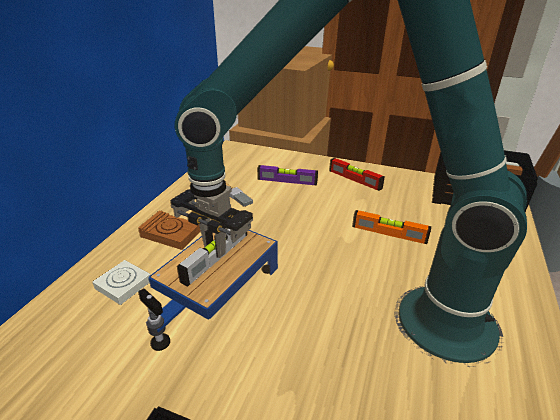

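The level is down on the board. Release, back off, and read the bubble.

Run:
```python
from h import *
c=np.array([.539,.088]); R=Rz(-12.2)
effector.release(); st()
env.movel([*c,.25],R,rate=.2); st()
p,d,P,cp=toprect('wrist',c,.14,.14,.157); save(p,'w3.png')
p2,d2,P2,cp2=toprect('wrist',c,.17,.09,.106)
print([(np.round(x['at'],4).tolist(),x['score']) for x in tip_of('wrist','level')])
toprect('side',c,.14,.14,.157); 
z=P[...,2];m=(np.hypot(P[...,0]-c[0],P[...,1]-c[1])<.12)&(z>.14)&(z<.157);Q=P[m]
t=Q[:,:2]@[np.cos(np.radians(77.8)),np.sin(np.radians(77.8))]; print('slope',np.polyfit(t,Q[:,2],1))
```

```text
t 11.58 p [0.539  0.088  0.1115] F [-0.1   0.02  0.44] w 0.0919 q [ 0.12  0.47 -0.43  1.92  0.27  0.81 -0.67]
t 12.43 p [0.5383 0.0877 0.249 ] F [ 0.02  0.73 -0.32] w 0.092 q [ 0.18  0.3  -0.48  1.8   0.16  1.08 -0.58]
wrist 5606 [0.5403 0.0877] [0.2198 0.024 ] ang 77.7 z [0.1457 0.148  0.1497]
wrist 34984 [0.5391 0.0888] [0.2688 0.1788] ang 77.9 z [0.0967 0.0983 0.0998]
[([0.5392, 0.0873, 0.0976], 0.67)]
side 724 [0.5389 0.0896] [0.222  0.0266] ang 77.5 z [0.1429 0.1475 0.1497]
slope [-0.00871643  0.14961243]
```

View pics/w3.png

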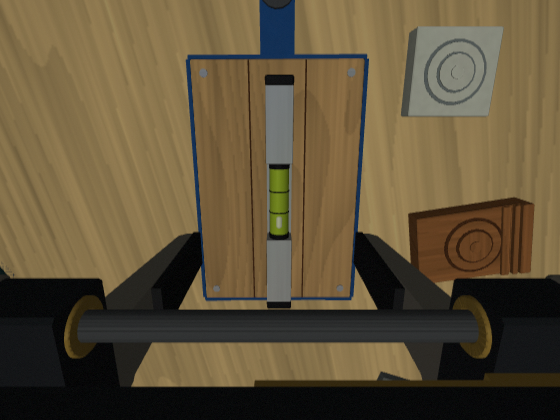

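The level stands on the middle of the board, with the bubble near row 224 and the lines at rows 190 and 212, so it sits far towards the fixed feet (the high end). I'll quantify that and look at the handle from above.

```bash
cat >> h.py <<'E'
def bubble(name_png,c=(.539,.088)):
    cp=campose('wrist');p,d=viewer.read_camera('wrist');save(p,name_png+'.png')
    K,R,e=cp
    # rectify along level axis at vial plane, 5 px/mm
    a=np.radians(77.8);ax=np.array([np.cos(a),np.sin(a)]);ay=np.array([-ax[1],ax[0]])
    H=[]
    uu,vv=np.meshgrid(np.arange(-45,45,.2),np.arange(-14,14,.2))
    W=np.stack([c[0]+(uu*ax[0]+vv*ay[0])/1e3,c[1]+(uu*ax[1]+vv*ay[1])/1e3,np.full(uu.shape,.147)],-1)
    q=(W-e)@R
    mx=(K[0,0]*q[...,0]/-q[...,2]+K[0,2]).astype(np.float32);my=(K[1,1]*-q[...,1]/-q[...,2]+K[1,2]).astype(np.float32)
    im=cv2.remap(p,mx,my,cv2.INTER_CUBIC); save(cv2.resize(im,None,fx=1.7,fy=1.7),name_png+'_r.png')
    pr=im[50:90].astype(float).mean(0); lum=pr.sum(1)
    print('lum every 1mm from -45:',np.round(lum[::5]).astype(int).tolist()); print('blue:',np.round(pr[::5,2]).astype(int).tolist())
    return p,d
E
python3 - <<'E'
from h import *
bubble('b0'); st()
env.reach([.582,.285,.23],Rz(68)); st()
p,d,P,cp=toprect('wrist',(.582,.285),.045,.13,.15); save(p,'w4.png')
print([(np.round(x['at'],4).tolist(),x['score']) for x in tip_of('wrist','t_handle')])
E
```

```text
lum every 1mm from -45: [348, 349, 349, 350, 350, 350, 352, 326, 214, 31, 39, 38, 41, 139, 228, 262, 262, 263, 262, 267, 298, 335, 353, 356, 356, 356, 357, 356, 356, 355, 345, 307, 266, 235, 159, 169, 257, 265, 262, 264, 264, 264, 264, 264, 264, 263, 264, 264, 265, 265, 265, 265, 266, 245, 162, 149, 248, 269, 266, 266, 266, 266, 266, 267, 264, 266, 266, 267, 267, 266, 266, 267, 267, 267, 270, 230, 113, 35, 45, 30, 133, 301, 349, 351, 352, 351, 352, 352, 352, 351]
blue: [114, 114, 114, 114, 114, 114, 115, 106, 70, 11, 13, 14, 13, 18, 25, 28, 28, 29, 28, 32, 55, 78, 88, 90, 89, 89, 90, 89, 90, 89, 83, 60, 32, 26, 20, 20, 28, 28, 28, 29, 29, 29, 29, 29, 29, 28, 29, 29, 29, 29, 30, 29, 29, 28, 20, 19, 27, 29, 30, 30, 30, 29, 30, 30, 29, 29, 30, 30, 30, 30, 29, 30, 30, 30, 31, 27, 19, 15, 15, 11, 44, 98, 115, 116, 117, 116, 117, 117, 117, 117]
t 12.68 p [0.5385 0.0879 0.2489] F [-0.2  -0.78  0.17] w 0.0918 q [ 0.18  0.3  -0.48  1.8   0.16  1.08 -0.58]
t 13.57 p [0.5822 0.2839 0.2295] F [ 0.39 -0.35 -0.07] w 0.0917 q [ 0.01  0.57 -0.74  1.56  0.41  1.18  0.37]
wrist 1239 [0.5792 0.2837] [0.0159 0.0627] ang -21.9 z [0.1373 0.1394 0.1406]
[([0.581, 0.2832, 0.1423], 0.75), ([0.5377, 0.0891, 0.0967], 0.68)]
```

View pics/b0_r.png

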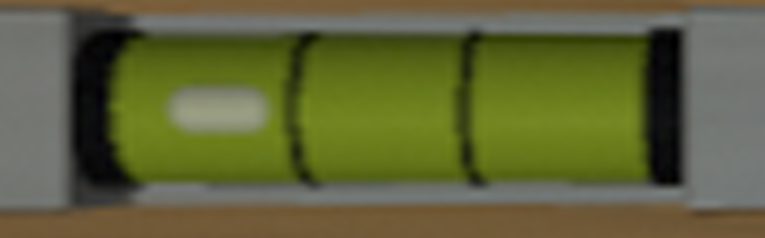

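View pics/w4.png

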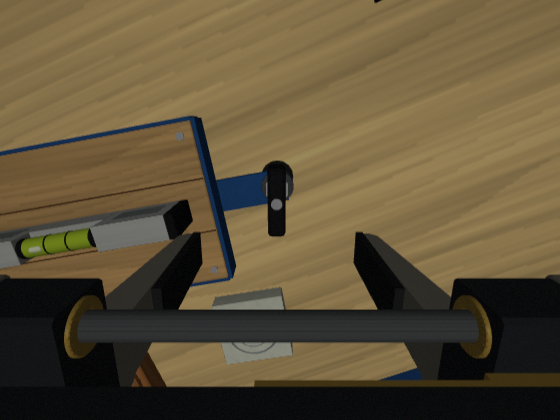

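Reading: bubble centre at −19.3 mm, lines at −10.5 and +9.6, so the offset is about −18.9 mm. That means 10.2 mrad of tilt and about 3.42 rad clockwise. The handle picture shows the bar aligned with the jaws, bolt at (277,204). I'll grasp it and turn about 175°, then check.

Run:
```python
from h import *
c=[.5808,.2836]
env.movel([*c,.17],Rz(68.1),rate=.15)
env.movel([*c,.111],Rz(68.1),rate=.1); st()
effector.grasp(30); s=st()
a=68.1
for k in range(3):
    a-=10; env.reach([*c,.111],Rz(a)); s=env.sense(); R=np.array(s['tcp_rot']); print(a,round(s['t'],2),np.round(s['ee_pos'],4),'ang',round(np.degrees(np.arctan2(R[1,2],R[0,2])),1),np.round(s['wrist_force'],1),np.round(s['moment'],2),np.round(s['joint_positions'],2))
```

```text
t 14.97 p [0.5809 0.284  0.1112] F [-0.5  -0.16 -0.28] w 0.0918 q [-0.03  0.69 -0.68  1.66  0.5   0.98  0.3 ]
t 16.1 p [0.5806 0.2832 0.111 ] F [-0.88 -0.44  1.79] w 0.016 q [-0.03  0.69 -0.68  1.66  0.5   0.98  0.3 ]
58.099999999999994 16.38 [0.5805 0.283  0.111 ] ang 58.3 [-2.8 -3.   2.8] [-0.55  0.3  -0.08] [-0.06  0.68 -0.64  1.66  0.47  0.97  0.15]
48.099999999999994 16.65 [0.5804 0.2828 0.111 ] ang 48.4 [-3.4 -4.7  2.8] [-0.79  0.55 -0.14] [-0.08  0.67 -0.6   1.66  0.44  0.96 -0.  ]
38.099999999999994 16.92 [0.5802 0.2827 0.1109] ang 38.4 [-3.9 -4.5  4.4] [-0.93  0.64 -0.11] [-0.11  0.65 -0.56  1.66  0.41  0.95 -0.15]
```

Run:
```python
from h import *
c=[.580,.2827]
a=38.1
while a>-106:
    a=max(a-15,-107); 
    try: env.reach([*c,.111],Rz(a))
    except env.PlanningError as e: print('PE',a,e); break
    s=env.sense(); R=np.array(s['tcp_rot']); print(a,round(s['t'],2),np.round(s['ee_pos'],4),'ang',round(np.degrees(np.arctan2(R[1,2],R[0,2])),1),np.round(s['wrist_force'],1),np.round(s['moment'],2),np.round(s['joint_positions'],2))
p,d=viewer.read_camera('side'); save(p,'s3.png')
```

```text
23.1 17.25 [0.58   0.2825 0.1109] ang 23.6 [-1.9 -3.   2.2] [-0.6   0.38 -0.08] [-0.15  0.64 -0.5   1.67  0.37  0.93 -0.38]
8.100000000000001 17.58 [0.5797 0.2825 0.1109] ang 8.6 [-2.9 -4.7  2.7] [-0.79  0.63 -0.07] [-0.19  0.62 -0.44  1.67  0.32  0.92 -0.61]
-6.899999999999999 17.92 [0.5794 0.2824 0.111 ] ang -6.5 [-5.3 -3.6  4. ] [-0.84  0.83 -0.1 ] [-0.23  0.61 -0.38  1.67  0.27  0.91 -0.83]
-21.9 18.25 [0.579  0.2825 0.1109] ang -21.5 [-4.5 -4.8  4.6] [-0.86  1.01 -0.07] [-0.28  0.6  -0.32  1.68  0.23  0.9  -1.06]
-36.9 18.58 [0.5788 0.2826 0.1109] ang -36.5 [-5.4 -3.9  5.2] [-0.78  1.14 -0.06] [-0.32  0.59 -0.26  1.68  0.18  0.89 -1.29]
-51.9 18.92 [0.5786 0.2829 0.1109] ang -51.5 [-6.1 -4.1  5.5] [-0.74  1.22 -0.08] [-0.36  0.58 -0.2   1.68  0.14  0.89 -1.51]
-66.9 19.25 [0.5784 0.2832 0.1109] ang -66.4 [-6.7 -4.2  5.9] [-0.64  1.36 -0.16] [-0.41  0.58 -0.13  1.69  0.09  0.88 -1.74]
-81.9 19.58 [0.5783 0.2834 0.1109] ang -81.4 [-7.2 -3.2  7.1] [-0.54  1.26 -0.08] [-0.45  0.57 -0.07  1.69  0.05  0.88 -1.97]
-96.9 19.92 [0.5783 0.2837 0.1109] ang -96.4 [-7.1 -2.8  6.1] [-0.41  1.32 -0.15] [-0.5   0.57 -0.01  1.7   0.01  0.88 -2.19]
-107 20.19 [0.5784 0.2839 0.1109] ang -106.5 [-6.1 -2.5  5.9] [-0.28  1.23 -0.08] [-0.53  0.57  0.03  1.7  -0.02  0.88 -2.35]
```

View pics/s3.png

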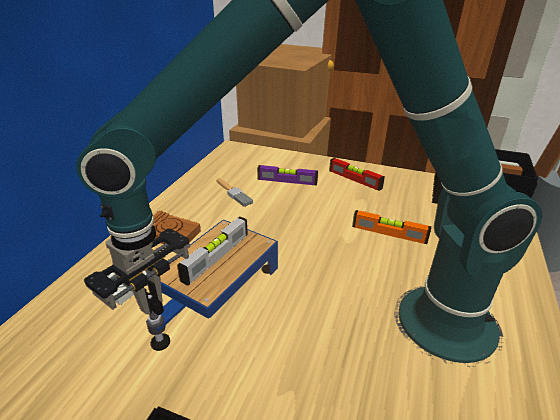

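Run:
```python
from h import *
c=[.579,.2833]
for a in (-118,-128.5):
    env.reach([*c,.111],Rz(a))
    s=env.sense(); R=np.array(s['tcp_rot']); print(a,round(s['t'],2),np.round(s['ee_pos'],4),'ang',round(np.degrees(np.arctan2(R[1,2],R[0,2])),1),np.round(s['wrist_force'],1),np.round(s['joint_positions'],2))
effector.release()
env.movel([*c,.17],rate=.15)
p,d,P,cp=toprect('wrist',(.58,.284),.045,.13,.15)
env.movel([*c,.25],rate=.25)
env.reach([.539,.088,.25],Rz(-12.2)); env.pause(.3)
bubble('b1'); st()
```

```text
-118 20.52 [0.5784 0.2841 0.1109] ang -117.5 [-4.7 -1.4  4.2] [-0.57  0.57  0.08  1.7  -0.06  0.87 -2.51]
-128.5 20.8 [0.5785 0.2843 0.1109] ang -128.0 [-4.5  1.   3.8] [-0.6   0.57  0.12  1.7  -0.09  0.87 -2.67]
wrist 1916 [0.5815 0.2828] [0.0154 0.0628] ang -38.1 z [0.1375 0.1394 0.1406]
lum every 1mm from -45: [349, 349, 350, 351, 350, 330, 223, 40, 36, 39, 38, 114, 211, 261, 263, 261, 261, 261, 261, 262, 262, 261, 262, 262, 261, 262, 262, 263, 262, 262, 262, 249, 170, 160, 248, 264, 267, 301, 338, 353, 356, 357, 357, 356, 357, 358, 357, 345, 308, 271, 267, 258, 175, 161, 245, 264, 265, 265, 265, 266, 266, 266, 266, 266, 266, 265, 266, 265, 267, 266, 266, 266, 270, 254, 138, 44, 40, 43, 32, 239, 350, 351, 350, 350, 350, 351, 351, 351, 351, 352]
blue: [114, 114, 114, 115, 114, 107, 73, 14, 12, 13, 12, 16, 24, 28, 29, 28, 28, 28, 28, 28, 28, 28, 29, 28, 28, 28, 28, 29, 29, 28, 28, 28, 21, 20, 27, 29, 32, 58, 81, 88, 89, 90, 90, 89, 90, 90, 90, 83, 60, 34, 29, 29, 23, 21, 27, 29, 29, 29, 29, 30, 30, 30, 30, 29, 30, 29, 29, 29, 30, 30, 30, 30, 30, 28, 20, 15, 14, 15, 11, 78, 115, 116, 116, 116, 116, 116, 116, 116, 116, 117]
t 25.31 p [0.539  0.0881 0.25  ] F [-0.44  0.21 -0.73] w 0.092 q [-0.09  0.27 -0.16  1.81  0.05  1.07 -0.48]
```

View pics/b1_r.png

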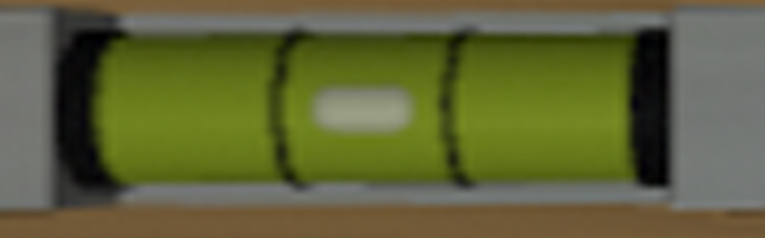

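View pics/b1.png

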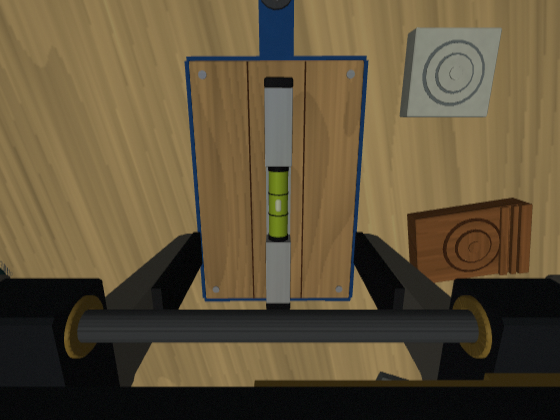

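Bubble centre is at −2.4 mm and the lines' mid at −2.4 mm, so it is centred. Next: shut the fingers, then press at the level's middle, stepwise with averaged force.

Run:
```python
from h import *
c=[.5388,.0865]; R=Rz(-12.2)
def F(n=8):
    L=[]
    for _ in range(n): L.append(env.sense()['wrist_force']); env.pause(.03)
    return np.mean(L,0)
effector.grasp(20)
env.movel([*c,.165],R,rate=.15); f0=F(); print(np.round(f0,2)); st()
z=.155
while z>.140:
    env.movel([*c,z],R,rate=.03); f=F(6)-f0; print(round(env.sense()['t'],2),round(z,4),np.round(env.sense()['ee_pos'],4),np.round(f,1))
    if f[2]>9: break
    z-=.0015 if f[2]<1 else .0007
env.pause(.5); print(np.round(F()-f0,2)); st()
p,d=viewer.read_camera('side'); save(p,'s4.png')
save(cv2.resize(p[190:300,140:290],None,fx=5,fy=5,interpolation=cv2.INTER_CUBIC),'s4c.png')
p,d=viewer.read_camera('wrist'); save(p,'w5.png')
```

```text
[-0.   -0.08  0.23]
t 27.64 p [0.5393 0.0866 0.1659] F [-1.08  0.41  0.78] w 0.0004 q [-0.1   0.36 -0.15  1.9   0.07  0.89 -0.49]
28.32 0.155 [0.5389 0.0865 0.1551] [-0.2  0.  -0.1]
28.77 0.1535 [0.5388 0.0865 0.1535] [ 0.   0.2 -0.4]
29.23 0.152 [0.5388 0.0865 0.152 ] [ 0.1  0.1 -0.3]
29.68 0.1505 [0.5388 0.0865 0.1505] [-0.1  0.3 -0.3]
30.12 0.149 [0.5389 0.0865 0.1504] [-3.6 -0.6 10.4]
[-3.94 -1.    9.92]
t 30.89 p [0.5389 0.0865 0.1504] F [-3.87 -1.27 10.29] w 0.0003 q [-0.1   0.38 -0.15  1.91  0.07  0.86 -0.5 ]
```

View pics/s4c.png

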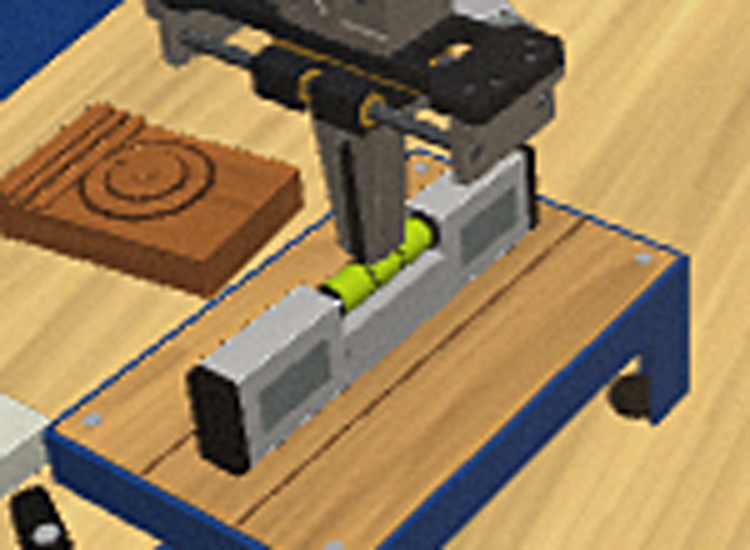

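View pics/w5.png

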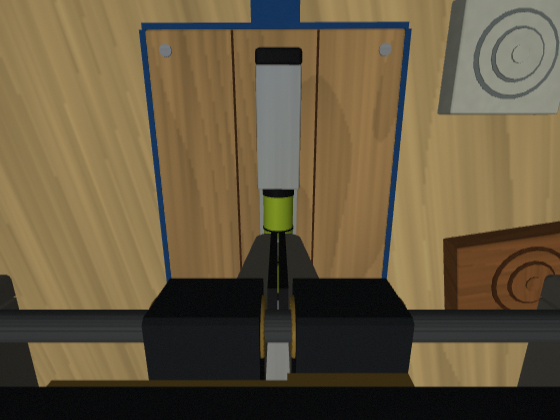

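It presses at about 10 N, steady, at the middle, but there is a 4 N sideways component. I'll relieve that with a small nudge and check the level's attitude under load.

Run:
```python
from h import *
R=Rz(-12.2); f0=np.array([0,-.08,.23])
def F(n=8):
    L=[]
    for _ in range(n): L.append(env.sense()['wrist_force']); env.pause(.03)
    return np.mean(L,0)-f0
x=.5388;y=.0865
for k in range(4):
    x-=.0004; 
    if k>1: y-=.0001
    env.movel([x,y,.149],R,rate=.03); f=F(); print(round(env.sense()['t'],2),round(x,4),np.round(env.sense()['ee_pos'],4),np.round(f,2))
    if abs(f[0])<1: break
c=np.array([.539,.087])
cp=campose('wrist');p,d=viewer.read_camera('wrist');P=cloud(cp,d);save(p,'w6.png')
t=(P[...,:2]-c)@[np.cos(np.radians(77.8)),np.sin(np.radians(77.8))];u=(P[...,:2]-c)@[np.sin(np.radians(77.8)),-np.cos(np.radians(77.8))]
for l,m in (('board',(abs(t)<.125)&(abs(u)<.08)&(abs(u)>.02)&(P[...,2]>.09)&(P[...,2]<.11)),('level',(t>.038)&(t<.098)&(abs(u)<.010)&(P[...,2]>.14)&(P[...,2]<.158))):
    print(l,m.sum(),np.linalg.lstsq(np.c_[t[m],u[m],np.ones(m.sum())],P[m][:,2],rcond=None)[0])
```

```text
31.51 0.5384 [0.5388 0.0865 0.1504] [-2.87 -0.68  9.19]
32.02 0.538 [0.5388 0.0865 0.1504] [-1.44 -0.51  7.97]
32.54 0.5376 [0.5388 0.0865 0.1504] [-0.56 -0.35  7.12]
board 39416 [-1.82191745e-04  5.24973287e-05  9.98566617e-02]
level 4182 [0.0002474  0.00079412 0.14982226]
```

Under load the board and level read flat (≤0.3 mrad along, <1 mrad across). Raising the push back to about 10 N.

Run:
```python
from h import *
R=Rz(-12.2); f0=np.array([0,-.08,.23])
def F(n=8):
    L=[]
    for _ in range(n): L.append(env.sense()['wrist_force']); env.pause(.03)
    return np.mean(L,0)-f0
for x,z in ((.5374,.1486),(.5373,.1484)):
    env.movel([x,.0863,z],R,rate=.03); f=F(); print(round(env.sense()['t'],2),z,np.round(env.sense()['ee_pos'],4),np.round(f,2))
    if f[2]>9.7: break
env.pause(1); print(np.round(F(),2)); st()
c=np.array([.539,.087])
cp=campose('wrist');p,d=viewer.read_camera('wrist');P=cloud(cp,d);save(p,'w7.png')
t=(P[...,:2]-c)@[np.cos(np.radians(77.8)),np.sin(np.radians(77.8))];u=(P[...,:2]-c)@[np.sin(np.radians(77.8)),-np.cos(np.radians(77.8))]
for l,m in (('board',(abs(t)<.125)&(abs(u)<.08)&(abs(u)>.02)&(P[...,2]>.09)&(P[...,2]<.11)),('level',(t>.038)&(t<.098)&(abs(u)<.010)&(P[...,2]>.14)&(P[...,2]<.158))):
    print(l,m.sum(),np.linalg.lstsq(np.c_[t[m],u[m],np.ones(m.sum())],P[m][:,2],rcond=None)[0])
workorder.finish_job()
```

```text
33.11 0.1486 [0.5388 0.0865 0.1504] [-1.17 -0.25  9.18]
33.62 0.1484 [0.5388 0.0865 0.1504] [-1.38 -0.25 10.67]
[-1.22 -0.62 10.37]
t 34.89 p [0.5388 0.0865 0.1504] F [-0.9  -1.08 10.27] w 0.0005 q [-0.1   0.38 -0.15  1.91  0.07  0.85 -0.5 ]
board 39386 [-0.0002699   0.00016918  0.09984871]
level 4187 [-2.96265574e-04  4.97163245e-06  1.49835062e-01]
the job is handed in; nothing more can be done
```

The job is handed in at about 35 s of the 72 s. The arm is still pressing the level at its middle with about 10 N, ready for you to tighten the lock nut.

- **Placing:** I picked up the grey level and set it along the middle of the board, lowering it until it touched. The bubble then sat about 19 mm towards the fixed feet.
- **Levelling:** I turned the T handle about 196° clockwise in one grip, let go and looked again. The bubble was centred between its lines, with no measurable offset.
- **Pressing:** I pressed with the shut fingertips. The first push carried a 4 N sideways pull, which I eased to about 1 N, leaving a steady push of about 10.4 N.
- **Last check:** Under load, the depth camera showed the board and the level both flat to within about 0.3 mrad. The fingers hide the bubble while pressing, so I could not read it directly then.
- **Blocks and brush:** I kept clear of them, but I did not measure whether they had stayed in place.

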